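Fasten the griddle's service cover

ROBOT

A 6-joint arm with a two-finger parallel gripper is mounted at the origin on the work surface. World frame = base frame: x ahead of the robot, y to its left, z up, the work surface at z = 0. Lengths are in m, angles in rad, forces in N, time in s.
With the tool pointing down it reaches from about 0.35 to 0.975 m from the base axis. Payload 4.9 kg.
Tool frame: the origin (TCP) lies on the centre line of the jaws, within the pads' length; the fingertips stand 11 mm ahead of it and the grasp point (between the pads) lies 8 mm behind it; z points along the fingers, y is the direction in which the jaws open and shut (so a half turn about z gives the same grasp; the last joint's range is limited). The gripper opens to 85 mm and grips with 20 to 120 N. Pads are 22 mm wide; open, the fingers measure 114 mm over their backs; the gripper's body (76 mm by 85 mm) begins 54 mm behind the grasp point. The pads swing forward as they close: fully open they stand 13 mm farther back than shut.
Start: joints at [-1.262, 0.053, 1.613, -0, 1.476, -0.119], TCP at [0.259, -0.569, 0.242] pointing down, gripper open.
Joint ranges: [-3.01, 3.01], [-1.01, 2.22], [0.06, 2.58], [-1.02, 4.17], [0.09, 2.62], [-3.14, 3.14]. Speed limits (rad/s): [2.57, 2.57, 3.14, 3.14, 3.14, 3.14].

INTERFACE

Orientations are given as a rotation vector (axis times angle).
In Python, from station import ctrl gives the robot as it stands.
- The arm moves only by the tool send_rows, never from a script. Its argument "series" is a list of rows, each an object of numbers: "tx", "ty", "tz": the shift along the tool's x, y, z in cm; "wx", "wy", "wz": the turn, a rotation vector about the tool's x, y, z in rad; "jaw": the closure, from 0 (fully open) to 1 (shut). In form: [{"tx": .., "ty": .., "tz": .., "wx": .., "wy": .., "wz": .., "jaw": ..}, ...]. A call has 1 to 5 rows; each row shifts and turns the pose as measured when the row begins, along the tool's axes as they then stand; what a row does not reach is not made up. A row lasts 1/8 s, in which the tool goes at most 62.5 mm and 10.7 degrees, less where a joint would pass 70% of its speed; a pose out of reach is approached as far as the arm can. A call is refused whole if a number of a shift passes 6.25 or a number of a turn 0.188, either way. A call with a gripper value outside its range is refused whole. The fingers move at their own pace and stop on an object; "squeeze" is the grip in N (left out, the last holds). Time passes only in rows, so rows that do not move let the fingers close. It gives the time, the measured TCP pose, the force and the opening at its end, in the units of the state.
- ctrl.get_obs(): the state, without advancing time (a new reading comes with each control period).
- ctrl.get_image(name): name is "scene" or "top"; returns the picture (384x512x3 uint8, red, green, blue); there is no depth.
- ctrl.camera_info(name): a dict with "mtx" (3x3 intrinsics, pixels), "R" (3x3) and "t" (3): a world point X has camera coordinates R X + t. Camera axes: x right, y down, z forward; pixel columns grow to the right and rows downward; lengths in m; the calibration is good to about 2 mm. A picture is of the moment at which its call begins. camera_info takes no time and is no camera call.
- ctrl.finish_job(): hands the job in, once; it reports no verdict.
The state is a dict: "t": time; "q": joint angles; "dq": joint speeds; "effort": joint torques, N m; "tool_pos": TCP position; "tool_rot": TCP orientation; "contact_force": force on the tool from outside, world axes, zero at the start; "wrist_torque": the same for the moment, N m; "opening": finger opening in m.
Only numpy, scipy, OpenCV 4.12 (cv2) and the standard library are available. Lean on these libraries where they do the work, as an engineer would, in place of code of your own. Each camera call takes 0.05 s, during which the arm holds its last target.

TASK

Two slotted wing studs hold the service cover along the near edge of the griddle, and one of them has been left open: it stands higher than the other and its wing points from front to back instead of along the cover. First press that stud fully down, then turn it a quarter turn clockwise (seen from above) while holding it down, and let go so that it springs up into its catch and stays turned. Leave the other stud fastened.

Things in the scene. Friction and masses are not known exactly. Their poses are not given: they have to be found in the camera images.
- loose_grip (a point): The open stud: a steel wing 50 mm long, 14 mm thick, 30 mm tall, slotted along its top, on a 17 mm shank. Point: the wing's centre, 15 mm below its top, on the turning axis. x runs along the wing, y across it, z up. While the stud is up this is 33 mm, the wing's underside 18 mm, above the service cover, which is 92 mm above the table. The open stud may be at either end of the cover.
- loose_turn (a joint): Turn of the open stud in rad, growing clockwise seen from above: 0 to 0.12 at the start, about 1.57 fastened, stop at 1.75. Unless the stud is pressed down 10 mm or more it is blocked at 0.17. The catch spans 1.29 to 1.75: released there, the stud springs up into it and cannot turn back.
- loose_press (a joint): How far the open stud is pressed down in m: 0 when up, 0.014 at the bottom stop. A spring pushes it up, with 4 N at 0 rising to 11 N at the bottom. In its catch it rests at about 0.0055.
- fast_tip (a point): One end of the wing of the other stud, already fastened: same shape, 5 mm lower, wing along the cover. Point: 25 mm from its turning axis along the wing, 28 mm above the cover. The cover is a grey metal strip along the near edge of a griddle (340 mm deep, 440 mm wide, turned up to 20 degrees); the studs' axes are 260 mm apart, on a line along the strip.

How it is judged:
By the outcome, as a careful person would: the job done as asked, in the order asked, and still so for the second after the job is handed in, with the robot touching nothing.
It also fails if it takes over 32 s, if anything falls off the work surface, if the arm or the gripper's body presses on something with over 40 N, if the wrist force passes 120 N, or if a joint passes its speed limit or range.

## Working session

There is one attempt and no reset: what is moved stays moved. The work goes in short steps, Python scripts to look and compute and a tool call to move; the robot and the scene stay as the last step left them, time stands still between calls to the robot, and variables do not carry over. Pictures are saved under pics/ and viewed, and the job is handed in when it is done.

Besides the shell and the picture viewer there is one more tool, called as name([rows], argument=value, ...), one row to a line, values as JSON. send_rows: Moves the arm, as the interface text tells. Its arguments: {"type":"object","properties":{"series":{"type":"array"},"squeeze":{"type":"number"}},"required":["series"]}

```bash
mkdir -p pics; ls
python3 - <<'E'
from station import ctrl
import cv2, numpy as np
o=ctrl.get_obs()
for k,v in o.items(): print(k,np.round(v,3))
for n in ("scene","top"):
    im=ctrl.get_image(n); cv2.imwrite(f"pics/{n}0.png",im[:,:,::-1])
    c=ctrl.camera_info(n); print(n,c)
E
```

```text
pics
t 0.0
q [-1.262  0.053  1.614 -0.     1.476 -0.119]
dq [-0.001  0.001 -0.001 -0.001  0.     0.001]
effort [ 1.0000e-03 -3.9368e+01 -3.7018e+01 -0.0000e+00  7.0000e-03  0.0000e+00]
tool_pos [ 0.259 -0.568  0.241]
tool_rot [-3.068 -0.666  0.   ]
contact_force [-0.269  0.579 -0.342]
wrist_torque [-0.002  0.029  0.025]
opening 0.085
scene {'mtx': array([[362.96484177,   0.        , 255.02500071],
       [  0.        , 362.96484177, 197.98572092],
       [  0.        ,   0.        ,   1.        ]]), 'R': array([[-0.40521029,  0.91399902, -0.02025862],
       [ 0.67696791,  0.28508534, -0.67855788],
       [-0.6144258 , -0.28867307, -0.73426752]]), 't': array([ 0.21495926, -0.2572638 ,  1.14287926])}
top {'mtx': array([[499.5782143 ,   0.        , 246.45064007],
       [  0.        , 499.5782143 , 199.37964861],
       [  0.        ,   0.        ,   1.        ]]), 'R': array([[ 0.01307816, -0.99977932,  0.0164397 ],
       [-0.99006299, -0.01524976, -0.13979526],
       [ 0.14001511, -0.01444807, -0.99004395]]), 't': array([0.01348375, 0.57942964, 0.94483901])}
```

View pics/scene0.png

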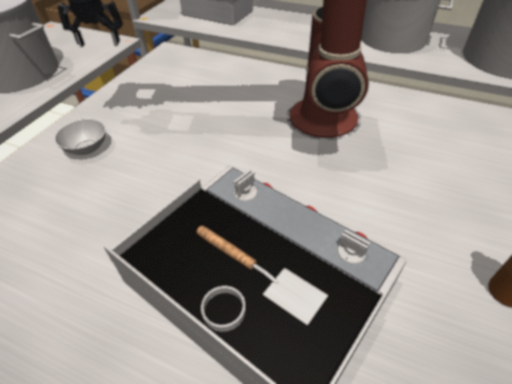

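View pics/top0.png

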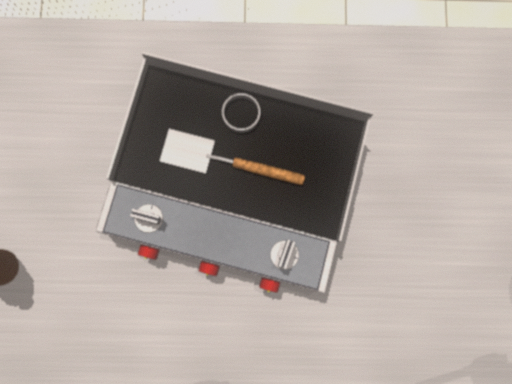

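The open stud is at about (285,254) in the top view, with its wing running front to back. The fastened one is at (147,216). I'll zoom in next.

Run:
```python
import cv2, numpy as np
t=cv2.imread("pics/top0.png"); s=cv2.imread("pics/scene0.png")
def crop(im,x,y,w,h,f): return cv2.resize(im[y:y+h,x:x+w],None,fx=f,fy=f,interpolation=cv2.INTER_CUBIC)
a=crop(t,255,225,60,60,6); b=crop(t,115,185,60,60,6)
c=crop(s,215,160,60,60,6); 
cv2.imwrite("pics/z0.png",np.hstack([a,b])); cv2.imwrite("pics/z1.png",c)
```

```text
(no output)
```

View pics/z0.png

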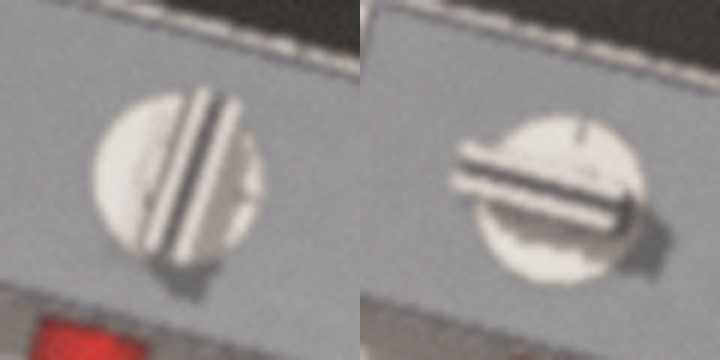

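View pics/z1.png

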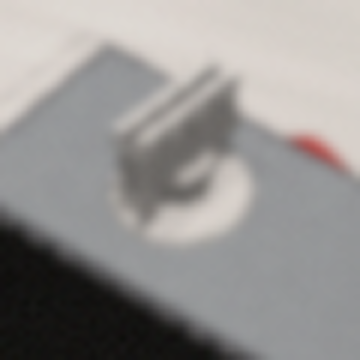

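```bash
cat > h.py <<'E'
import numpy as np
from station import ctrl
def bp(n,u,v,z):
    c=ctrl.camera_info(n); R=np.array(c["R"]);t=np.array(c["t"]);K=np.array(c["mtx"])
    d=R.T@np.linalg.solve(K,[u,v,1]); o=-R.T@t
    return o+d*(z-o[2])/d[2]
def pr(n,X):
    c=ctrl.camera_info(n); p=np.array(c["mtx"])@(np.array(c["R"])@X+c["t"]); return p[:2]/p[2]
E
python3 - <<'E'
from h import *
from scipy.spatial.transform import Rotation as Ro
z=lambda x,y,ox,oy:(ox+x/6-.42,oy+y/6-.42)
L=bp("top",*z(193,175,255,225),.140); F=bp("top",*z(182,186,115,185),.135)
Ld=bp("top",*z(180,178,255,225),.093);Fd=bp("top",*z(200,200,115,185),.093)
print(L,F,np.linalg.norm((L-F)[:2])); print(Ld,Fd,np.linalg.norm((Ld-Fd)[:2]))
d=F-L; print("strip dir deg",np.degrees(np.arctan2(d[1],d[0])))
a=bp("top",*z(219,95,255,225),.14);b=bp("top",*z(167,256,255,225),.14)
print("wing",np.linalg.norm(a-b),np.degrees(np.arctan2(*(a-b)[[1,0]])),(a+b)/2)
a=bp("top",*z(100,163,115,185),.135);b=bp("top",*z(264,209,115,185),.135)
print("fast wing",np.linalg.norm(a-b),np.degrees(np.arctan2(*(a-b)[[1,0]])),(a+b)/2)
# scene: top face corners in crop
s=[(115,130),(210,68),(240,80),(132,145)]
c=np.mean(s,0); print("scene",bp("scene",215+c[0]/6-.42,160+c[1]/6-.42,.14))
R=Ro.from_rotvec(ctrl.get_obs()["tool_rot"]).as_matrix(); print(R)
E
```

```text
[ 0.47028968 -0.04847345  0.14      ] [0.53414584 0.20220982 0.135     ] 0.2586884488693325
[ 0.47088021 -0.04901164  0.093     ] [0.53431854 0.20441945 0.093     ] 0.2612503371746637
strip dir deg 75.70905656403957
wing 0.0492025733515307 -17.84547243247794 [ 0.47023576 -0.04850297  0.14      ]
fast wing 0.050396958659072455 75.16782318050424 [0.53414987 0.20222503 0.135     ]
scene [ 0.47587436 -0.04727908  0.14      ]
[[ 9.09884442e-01  4.14861393e-01 -5.70607219e-04]
 [ 4.14861722e-01 -9.09882678e-01  1.80653711e-03]
 [ 2.30276880e-04 -1.88046311e-03 -9.99998205e-01]]
```

```bash
cat >> h.py <<'E'
from scipy.spatial.transform import Rotation as Ro
def plan(target,yaw_deg,n):
    """rows (n) to bring the tool, pointing down, to target & yaw; prints first 5"""
    o=ctrl.get_obs(); p=np.array(o["tool_pos"]); R=Ro.from_rotvec(o["tool_rot"])
    y=np.radians(yaw_deg); x=np.array([np.cos(y),np.sin(y),0]);zz=np.array([0,0,-1.])
    T=Ro.from_matrix(np.stack([x,np.cross(zz,x),zz],1))
    print("t",round(o["t"],3),"p",np.round(p,4),"yaw",np.round(np.degrees(np.arctan2(*R.as_matrix()[[1,0],0])),2),"tilt",np.round(R.as_matrix()[:,2],4),"open",round(o["opening"],4),"F",np.round(o["contact_force"],1),"q",np.round(o["q"],2))
    w=(R.inv()*T).as_rotvec()/n; d=(np.array(target)-p)/n
    for i in range(min(n,5)):
        print(np.round(R.inv().apply(d)*100,2),np.round(w,3)); R=R*Ro.from_rotvec(w)
E
python3 -c "
from h import *
plan([.4705,-.0485,.21],162.2,14)"
```

```text
t 0.1 p [ 0.2591 -0.5681  0.2412] yaw 24.51 tilt [-6.0e-04  1.8e-03 -1.0e+00] open 0.0854 F [0.2 0.5 0.8] q [-1.26  0.05  1.61  0.    1.48 -0.12]
[ 2.91 -2.75  0.23] [-0.    -0.    -0.172]
[ 3.34 -2.21  0.23] [-0.    -0.    -0.172]
[ 3.67 -1.61  0.23] [-0.    -0.    -0.172]
[ 3.89 -0.96  0.23] [-0.    -0.    -0.172]
[ 4.   -0.28  0.23] [-0.    -0.    -0.172]
```

send_rows([
  {"tx": 2.9, "ty": -2.7, "tz": 0.1, "wz": -0.172},
  {"tx": 3.3, "ty": -2.2, "tz": 0.1, "wz": -0.172},
  {"tx": 3.7, "ty": -1.6, "tz": 0.1, "wz": -0.172},
  {"tx": 3.9, "ty": -1.0, "tz": 0.1, "wz": -0.172},
  {"tx": 4.0, "ty": -0.3, "tz": 0.1, "wz": -0.172},
])

```text
invalid input at $.series[0]: expected keys tx, ty, tz, wx, wy, wz, jaw
```

```bash
python3 -c "
from h import *
plan([.4705,-.0485,.21],162.2,10)"
```

```text
t 0.1 p [ 0.2591 -0.5681  0.2412] yaw 24.51 tilt [-6.0e-04  1.8e-03 -1.0e+00] open 0.0854 F [0.2 0.5 0.8] q [-1.26  0.05  1.61  0.    1.48 -0.12]
[ 4.08 -3.85  0.32] [-0.   -0.   -0.24]
[ 4.88 -2.77  0.32] [-0.   -0.   -0.24]
[ 5.4  -1.53  0.32] [-0.   -0.   -0.24]
[ 5.61 -0.2   0.32] [-0.   -0.   -0.24]
[5.49 1.14 0.31] [-0.   -0.   -0.24]
```

send_rows([
  {"tx": 2.9, "ty": -2.7, "tz": 0.1, "wx": 0, "wy": 0, "wz": -0.172, "jaw": 0},
  {"tx": 3.3, "ty": -2.2, "tz": 0.1, "wx": 0, "wy": 0, "wz": -0.172, "jaw": 0},
  {"tx": 3.7, "ty": -1.6, "tz": 0.1, "wx": 0, "wy": 0, "wz": -0.172, "jaw": 0},
  {"tx": 3.9, "ty": -1.0, "tz": 0.1, "wx": 0, "wy": 0, "wz": -0.172, "jaw": 0},
  {"tx": 4.0, "ty": -0.3, "tz": 0.1, "wx": 0, "wy": 0, "wz": -0.172, "jaw": 0},
])

```text
t: 0.72
tool_pos: [0.3324, -0.3775, 0.2331]
tool_rot: [-2.485, -1.911, -0.003]
contact_force: [0.5, 0.5, -0.0]
opening: 0.0856
```

```bash
python3 -c "
from h import *
plan([.4705,-.0485,.21],162.2,10)"
```

```text
t 0.725 p [ 0.3324 -0.3775  0.2331] yaw 75.12 tilt [-0.0025  0.0066 -1.    ] open 0.0856 F [ 0.5  0.5 -0. ] q [-1.   -0.23  1.9   0.    1.49 -0.74]
[3.53 0.49 0.25] [ 0.    -0.001 -0.152]
[3.42 1.02 0.25] [ 0.    -0.001 -0.152]
[3.22 1.53 0.24] [ 0.    -0.001 -0.152]
[2.96 2.   0.24] [ 0.    -0.001 -0.152]
[2.62 2.42 0.24] [ 0.    -0.001 -0.152]
```

send_rows([
  {"tx": 3.5, "ty": 0.5, "tz": 0.1, "wx": 0, "wy": 0, "wz": -0.155, "jaw": 0},
  {"tx": 3.4, "ty": 1.0, "tz": 0.1, "wx": 0, "wy": 0, "wz": -0.155, "jaw": 0},
  {"tx": 3.2, "ty": 1.5, "tz": 0.1, "wx": 0, "wy": 0, "wz": -0.155, "jaw": 0},
  {"tx": 3.0, "ty": 2.0, "tz": 0.1, "wx": 0, "wy": 0, "wz": -0.155, "jaw": 0},
  {"tx": 2.6, "ty": 2.4, "tz": 0.1, "wx": 0, "wy": 0, "wz": -0.155, "jaw": 0},
])

```text
t: 1.35
tool_pos: [0.3985, -0.2054, 0.2264]
tool_rot: [-1.542, -2.727, -0.009]
contact_force: [0.9, -0.6, -0.1]
opening: 0.0854
```

```bash
python3 -c "
from h import *
plan([.4705,-.0485,.21],162.2,6)"
```

```text
t 1.35 p [ 0.3985 -0.2054  0.2264] yaw 121.03 tilt [-0.0046  0.0094 -0.9999] open 0.0854 F [ 0.9 -0.6 -0.1] q [-0.65 -0.38  2.02  0.    1.51 -1.19]
[1.62 2.38 0.29] [ 0.001 -0.002 -0.12 ]
[1.32 2.55 0.29] [ 0.001 -0.002 -0.12 ]
[1.01 2.69 0.28] [ 0.001 -0.002 -0.12 ]
[0.68 2.79 0.28] [ 0.001 -0.002 -0.12 ]
[0.34 2.86 0.28] [ 0.001 -0.002 -0.12 ]
```

send_rows([
  {"tx": 1.7, "ty": 2.5, "tz": 0.1, "wx": 0, "wy": 0, "wz": -0.13, "jaw": 0},
  {"tx": 1.4, "ty": 2.7, "tz": 0.1, "wx": 0, "wy": 0, "wz": -0.13, "jaw": 0},
  {"tx": 1.1, "ty": 2.8, "tz": 0.1, "wx": 0, "wy": 0, "wz": -0.13, "jaw": 0},
  {"tx": 0.7, "ty": 2.9, "tz": 0.1, "wx": 0, "wy": 0, "wz": -0.13, "jaw": 0},
  {"tx": 0.4, "ty": 3.0, "tz": 0.1, "wx": 0, "wy": 0, "wz": -0.13, "jaw": 0},
])

```text
t: 1.98
tool_pos: [0.4567, -0.0602, 0.2199]
tool_rot: [-0.555, -3.083, -0.014]
contact_force: [0.4, 0.2, -0.3]
opening: 0.0852
```

```bash
python3 -c "
from h import *
plan([.4705,-.0485,.19],162.2,2)"
```

```text
t 1.975 p [ 0.4567 -0.0602  0.2199] yaw 159.58 tilt [-0.0074  0.0107 -0.9999] open 0.0852 F [ 0.4  0.2 -0.3] q [-0.3  -0.34  2.    0.01  1.49 -1.51]
[-0.46  0.78  1.5 ] [ 0.004 -0.005 -0.023]
[-0.47  0.77  1.5 ] [ 0.004 -0.005 -0.023]
```

send_rows([
  {"tx": -0.5, "ty": 0.8, "tz": 1.3, "wx": 0.004, "wy": -0.005, "wz": -0.025, "jaw": 0},
  {"tx": -0.5, "ty": 0.6, "tz": 1.3, "wx": 0.004, "wy": -0.005, "wz": -0.02, "jaw": 0},
])

```text
t: 2.22
tool_pos: [0.4714, -0.0491, 0.1928]
tool_rot: [0.482, 3.104, -0.002]
contact_force: [-0.0, -0.8, -0.8]
opening: 0.0851
```

Run:
```python
from h import *
import cv2
for n in ("scene","top"):
    cv2.imwrite(f"pics/{n}1.png",ctrl.get_image(n)[:,:,::-1])
plan([.4705,-.0485,.16],162.2,2)
s=cv2.imread("pics/scene1.png")[110:230,170:320]; t=cv2.imread("pics/top1.png")[190:310,210:360]
cv2.imwrite("pics/z2.png",cv2.resize(np.hstack([s,t]),None,fx=2.6,fy=2.6,interpolation=cv2.INTER_CUBIC))
```

```text
t 2.325 p [ 0.4704 -0.049   0.1913] yaw 162.3 tilt [-0.0033  0.     -1.    ] open 0.0853 F [-0.6 -0.2 -0.7] q [-0.26 -0.29  2.01 -0.    1.42 -1.52]
[-0.    0.03  1.57] [-0.    -0.002  0.001]
[-0.    0.03  1.57] [-0.    -0.002  0.001]
```

View pics/z2.png

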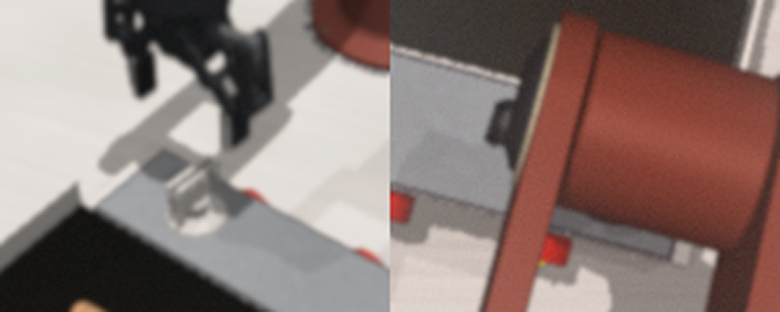

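The fingers straddle the stud in the scene view, with the stud at about (195,195) in the crop. I'll descend.

send_rows([
  {"tx": 0, "ty": 0, "tz": 2.2, "wx": 0, "wy": 0, "wz": 0, "jaw": 0},
  {"tx": 0, "ty": 0, "tz": 2.2, "wx": 0, "wy": 0, "wz": 0, "jaw": 0},
  {"tx": 0, "ty": 0, "tz": 2.0, "wx": 0, "wy": 0, "wz": 0, "jaw": 0},
  {"tx": 0, "ty": 0, "tz": 0.6, "wx": 0, "wy": 0, "wz": 0, "jaw": 0.2},
])

```text
t: 2.82
tool_pos: [0.4699, -0.0523, 0.1194]
tool_rot: [-0.494, -3.099, 0.003]
contact_force: [1.1, 0.8, -0.2]
opening: 0.0701
```

Run:
```python
from h import *
import cv2
for n in ("scene",):
    cv2.imwrite(f"pics/{n}2.png",ctrl.get_image(n)[:,:,::-1])
plan([.4708,-.0485,.123],162.2,2)
s=cv2.imread("pics/scene2.png")[110:230,170:320]
cv2.imwrite("pics/z3.png",cv2.resize(s,None,fx=5,fy=5,interpolation=cv2.INTER_CUBIC))
```

```text
t 2.875 p [ 0.47   -0.0523  0.1194] yaw 161.9 tilt [-0.0034 -0.0014 -1.    ] open 0.0683 F [-0.4  0.  -0.6] q [-0.27 -0.21  2.07 -0.    1.28 -1.52]
[ 0.02  0.19 -0.18] [-0.001 -0.001 -0.003]
[ 0.02  0.19 -0.18] [-0.001 -0.001 -0.003]
```

View pics/z3.png

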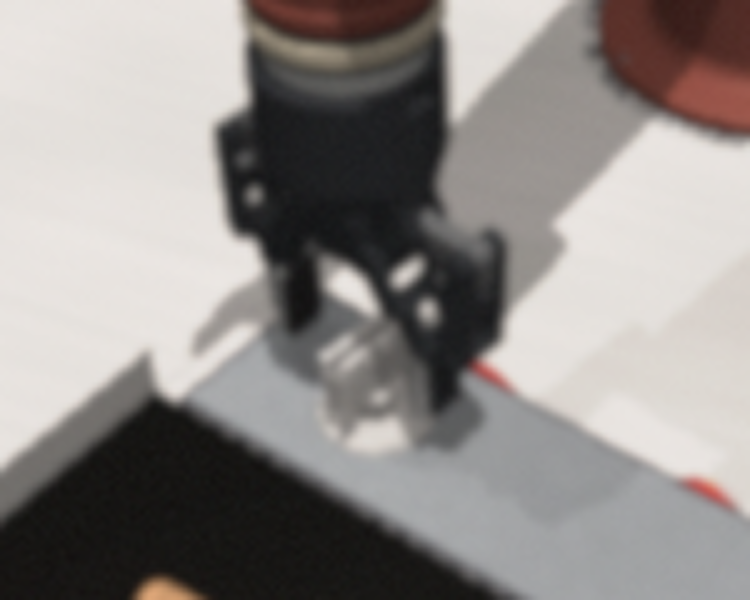

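The fingertips, at about (295,320) and (445,400) in the crop, sit on either side of the wing and need roughly a 4 mm y correction.

send_rows([
  {"tx": 0.05, "ty": 0.35, "tz": -0.3, "wx": 0, "wy": 0, "wz": -0.005, "jaw": 0.4},
  {"tx": 0, "ty": 0.05, "tz": -0.05, "wx": 0, "wy": 0, "wz": 0, "jaw": 0.5},
], squeeze=60)

```text
t: 3.12
tool_pos: [0.4716, -0.0488, 0.1246]
tool_rot: [-0.488, -3.102, 0.003]
contact_force: [-0.1, -0.5, -0.1]
opening: 0.0428
```

Run:
```python
from h import *
plan([.4708,-.0485,.123],162.2,1)
```

```text
t 3.125 p [ 0.4716 -0.0488  0.1246] yaw 162.13 tilt [-0.0013 -0.002  -1.    ] open 0.0428 F [-0.1 -0.5 -0.1] q [-0.26 -0.21  2.07 -0.    1.29 -1.52]
[0.09 0.01 0.16] [-0.002 -0.001 -0.001]
```

send_rows([
  {"tx": 0.05, "ty": 0, "tz": 0.1, "wx": 0, "wy": 0, "wz": 0, "jaw": 0.75},
  {"tx": 0, "ty": 0, "tz": 0, "wx": 0, "wy": 0, "wz": 0, "jaw": 0.8},
  {"tx": 0, "ty": 0, "tz": 0, "wx": 0, "wy": 0, "wz": 0, "jaw": 0.8},
])

```text
t: 3.5
tool_pos: [0.4721, -0.0488, 0.1253]
tool_rot: [0.487, 3.101, -0.004]
contact_force: [0.8, -0.4, 0.5]
opening: 0.0171
```

Run:
```python
from h import *
plan([.4708,-.0485,.123],162.2,1)
```

```text
t 3.5 p [ 0.4721 -0.0488  0.1253] yaw 162.15 tilt [ 0.0017 -0.0029 -1.    ] open 0.0171 F [ 0.8 -0.4  0.5] q [-0.26 -0.22  2.07 -0.    1.29 -1.52]
[ 0.14 -0.02  0.23] [-0.002  0.003 -0.001]
```

send_rows([
  {"tx": 0.1, "ty": 0, "tz": 0.2, "wx": 0, "wy": 0, "wz": 0, "jaw": 0.85},
  {"tx": 0, "ty": 0, "tz": 0, "wx": 0, "wy": 0, "wz": 0, "jaw": 1},
  {"tx": 0, "ty": 0, "tz": 0, "wx": 0, "wy": 0, "wz": 0, "jaw": 1},
], squeeze=80)

```text
t: 3.88
tool_pos: [0.4723, -0.0482, 0.1251]
tool_rot: [0.487, 3.099, -0.003]
contact_force: [-0.8, 0.9, 3.8]
opening: 0.0125
```

Run:
```python
from h import *
plan([.4708,-.0485,.123],162.2,1)
```

```text
t 3.875 p [ 0.4723 -0.0482  0.1251] yaw 162.15 tilt [ 0.0044 -0.0026 -1.    ] open 0.0125 F [-0.8  0.9  3.8] q [-0.26 -0.22  2.07 -0.    1.29 -1.52]
[ 0.14 -0.07  0.21] [-0.001  0.005 -0.001]
```

send_rows([
  {"tx": 0, "ty": 0, "tz": 0.4, "wx": 0, "wy": 0, "wz": 0, "jaw": 1},
  {"tx": 0, "ty": 0, "tz": 0.4, "wx": 0, "wy": 0, "wz": 0, "jaw": 1},
  {"tx": 0, "ty": 0, "tz": 0.4, "wx": 0, "wy": 0, "wz": 0, "jaw": 1},
])

```text
t: 4.25
tool_pos: [0.4724, -0.0483, 0.1138]
tool_rot: [0.487, 3.1, -0.003]
contact_force: [-3.6, 1.9, 8.8]
opening: 0.0126
```

Run:
```python
from h import *
plan([.4708,-.0485,.109],162.2,1)
```

```text
t 4.25 p [ 0.4724 -0.0483  0.1138] yaw 162.15 tilt [ 0.0038 -0.0024 -1.    ] open 0.0126 F [-3.6  1.9  8.8] q [-0.26 -0.2   2.08 -0.    1.26 -1.52]
[ 0.15 -0.07  0.48] [-0.001  0.004 -0.001]
```

send_rows([
  {"tx": 0, "ty": 0, "tz": 0.25, "wx": 0, "wy": 0, "wz": 0, "jaw": 1},
  {"tx": 0, "ty": 0, "tz": 0.2, "wx": 0, "wy": 0, "wz": 0, "jaw": 1},
])

```text
t: 4.5
tool_pos: [0.4726, -0.0483, 0.1114]
tool_rot: [0.487, 3.101, -0.003]
contact_force: [-6.6, 2.9, 19.1]
opening: 0.0126
```

Run:
```python
from h import *
plan([.4708,-.0485,.109],162.2,1)
```

```text
t 4.5 p [ 0.4726 -0.0483  0.1114] yaw 162.16 tilt [ 0.0022 -0.0021 -1.    ] open 0.0126 F [-6.6  2.9 19.1] q [-0.26 -0.2   2.08 -0.    1.26 -1.52]
[ 0.16 -0.08  0.24] [-0.001  0.003 -0.001]
```

Bottom stop reached: 13.7 mm of travel and 19 N. Next I turn clockwise (+wz) while holding the stud down.

send_rows([
  {"tx": 0.06, "ty": 0, "tz": 0.1, "wx": 0, "wy": 0, "wz": 0.1, "jaw": 1},
  {"tx": 0.03, "ty": 0, "tz": 0.1, "wx": 0, "wy": 0, "wz": 0.17, "jaw": 1},
  {"tx": 0, "ty": 0, "tz": 0.1, "wx": 0, "wy": 0, "wz": 0.17, "jaw": 1},
])

```text
t: 4.88
tool_pos: [0.4721, -0.0488, 0.1116]
tool_rot: [1.17, 2.913, -0.005]
contact_force: [-4.8, 1.9, 10.2]
opening: 0.0124
```

Run:
```python
from h import *
plan([.4708,-.0485,.109],72.2,5); print(ctrl.get_obs()["wrist_torque"])
```

```text
t 4.875 p [ 0.4721 -0.0488  0.1116] yaw 136.22 tilt [ 0.0011 -0.004  -1.    ] open 0.0124 F [-4.8  1.9 10.2] q [-0.26 -0.2   2.08 -0.    1.26 -1.06]
[ 0.02 -0.01  0.05] [0.    0.001 0.223]
[ 0.02 -0.02  0.05] [0.    0.001 0.223]
[ 0.01 -0.02  0.05] [0.    0.001 0.223]
[ 0.01 -0.03  0.05] [0.    0.001 0.223]
[ 0.   -0.03  0.05] [0.    0.001 0.223]
[0.26467409 0.95929121 0.02814231]
```

send_rows([
  {"tx": 0.02, "ty": -0.02, "tz": 0.15, "wx": 0, "wy": 0, "wz": 0.18, "jaw": 1},
  {"tx": 0.02, "ty": -0.02, "tz": 0.15, "wx": 0, "wy": 0, "wz": 0.18, "jaw": 1},
  {"tx": 0, "ty": -0.03, "tz": 0.15, "wx": 0, "wy": 0, "wz": 0.18, "jaw": 1},
  {"tx": 0, "ty": -0.03, "tz": 0.15, "wx": 0, "wy": 0, "wz": 0.18, "jaw": 1},
])

```text
t: 5.38
tool_pos: [0.4713, -0.0491, 0.1115]
tool_rot: [2.149, 2.29, -0.007]
contact_force: [-5.7, 2.5, 13.4]
opening: 0.0127
```

Run:
```python
from h import *
plan([.4708,-.0485,.109],75,2); print(ctrl.get_obs()["wrist_torque"])
```

```text
t 5.375 p [ 0.4713 -0.0491  0.1115] yaw 93.64 tilt [-0.0024 -0.0039 -1.    ] open 0.0127 F [-5.7  2.5 13.4] q [-0.26 -0.2   2.08 -0.    1.26 -0.32]
[ 0.03 -0.02  0.12] [-0.001  0.002  0.163]
[ 0.03 -0.03  0.12] [-0.001  0.002  0.163]
[0.4802876  1.09780308 0.04216788]
```

send_rows([
  {"tx": 0, "ty": -0.03, "tz": 0.15, "wx": 0, "wy": 0, "wz": 0.17, "jaw": 1},
  {"tx": 0, "ty": -0.03, "tz": 0.15, "wx": 0, "wy": 0, "wz": 0.14, "jaw": 1},
  {"tx": 0, "ty": 0, "tz": 0.12, "wx": 0, "wy": 0, "wz": 0.02, "jaw": 1},
])

```text
t: 5.75
tool_pos: [0.4708, -0.049, 0.1115]
tool_rot: [-2.507, -1.892, 0.009]
contact_force: [-4.3, 2.5, 11.6]
opening: 0.0124
```

Run:
```python
from h import *
import cv2
cv2.imwrite(f"pics/scene4.png",ctrl.get_image("scene")[:,:,::-1])
plan([.4708,-.0485,.109],75,2); print(ctrl.get_obs()["wrist_torque"])
s=cv2.imread("pics/scene4.png")[110:230,170:320]
cv2.imwrite("pics/z4.png",cv2.resize(s,None,fx=5,fy=5,interpolation=cv2.INTER_CUBIC))
```

```text
t 5.8 p [ 0.4708 -0.049   0.1115] yaw 74.07 tilt [-0.0049 -0.0032 -1.    ] open 0.0125 F [-5.5  2.  11.3] q [-0.26 -0.2   2.08 -0.    1.27  0.02]
[ 0.02 -0.01  0.12] [-0.002  0.002 -0.008]
[ 0.02 -0.01  0.12] [-0.002  0.002 -0.008]
[0.43410556 1.01861907 0.02439663]
```

View pics/z4.png

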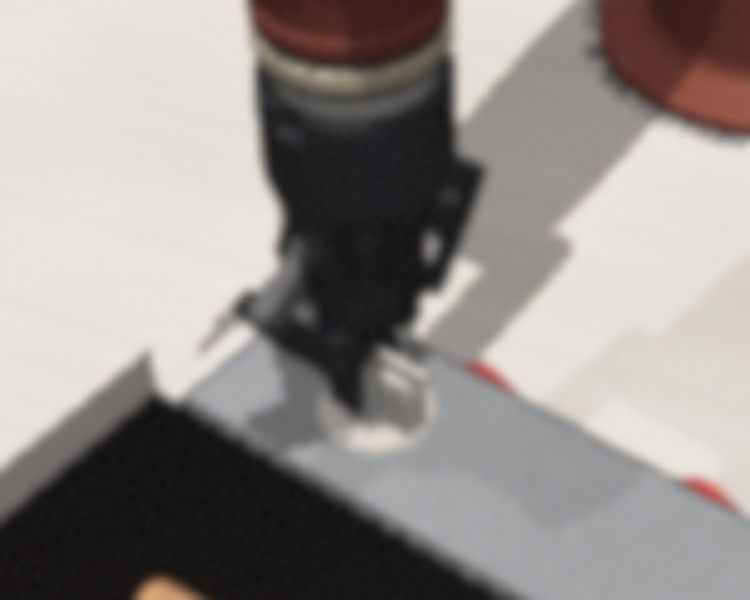

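The wing now lies along the strip at yaw 74°, against a strip direction of 75.7°, and it is still pressed down. Releasing.

send_rows([
  {"tx": 0, "ty": 0, "tz": 0.05, "wx": 0, "wy": 0, "wz": 0, "jaw": 0.5},
  {"tx": 0, "ty": 0, "tz": 0, "wx": 0, "wy": 0, "wz": 0, "jaw": 0.5},
  {"tx": 0, "ty": 0, "tz": 0, "wx": 0, "wy": 0, "wz": 0, "jaw": 0.5},
])

```text
t: 6.18
tool_pos: [0.4699, -0.0493, 0.1091]
tool_rot: [-2.507, -1.892, 0.012]
contact_force: [-0.0, 0.1, 0.8]
opening: 0.0426
```

Run:
```python
from h import *
plan([.4708,-.0485,.2],75,3)
```

```text
t 6.175 p [ 0.4699 -0.0493  0.1091] yaw 74.08 tilt [-0.0067 -0.004  -1.    ] open 0.0426 F [-0.   0.1  0.8] q [-0.26 -0.19  2.08 -0.01  1.26  0.02]
[ 0.02  0.   -3.03] [-0.002  0.002 -0.005]
[ 0.02  0.01 -3.03] [-0.002  0.002 -0.005]
[ 0.03  0.01 -3.03] [-0.002  0.002 -0.005]
```

send_rows([
  {"tx": 0, "ty": 0, "tz": -1.5, "wx": 0, "wy": 0, "wz": 0, "jaw": 0.5},
  {"tx": 0, "ty": 0, "tz": -2.5, "wx": 0, "wy": 0, "wz": 0, "jaw": 0.5},
  {"tx": 0, "ty": 0, "tz": -3, "wx": 0, "wy": 0, "wz": 0, "jaw": 0.5},
  {"tx": 0, "ty": 0, "tz": -4, "wx": 0, "wy": 0, "wz": 0, "jaw": 0.5},
  {"tx": 0, "ty": 0, "tz": -3, "wx": 0, "wy": 0, "wz": 0, "jaw": 0.5},
])

```text
t: 6.8
tool_pos: [0.469, -0.0484, 0.2524]
tool_rot: [-2.504, -1.889, 0.018]
contact_force: [0.7, 0.0, -0.5]
opening: 0.0426
```

Run:
```python
from h import *
plan([.40,-.25,.24],75,5)
```

```text
t 6.8 p [ 0.469  -0.0484  0.2524] yaw 74.07 tilt [-0.0125 -0.0029 -0.9999] open 0.0426 F [ 0.7  0.  -0.5] q [-0.26 -0.33  1.94 -0.01  1.54  0.02]
[-4.25 -0.22  0.28] [-0.002  0.001 -0.003]
[-4.25 -0.23  0.27] [-0.002  0.001 -0.003]
[-4.25 -0.25  0.27] [-0.002  0.001 -0.003]
[-4.25 -0.26  0.26] [-0.002  0.001 -0.003]
[-4.25 -0.27  0.25] [-0.002  0.001 -0.003]
```

Clear of the stud. I'll move aside so the top camera can see.

send_rows([
  {"tx": -4, "ty": 0, "tz": 0, "wx": 0, "wy": 0, "wz": 0, "jaw": 0.5},
  {"tx": -5, "ty": 0, "tz": 0, "wx": 0, "wy": 0, "wz": 0, "jaw": 0.5},
  {"tx": -5, "ty": 0, "tz": 0, "wx": 0, "wy": 0, "wz": 0, "jaw": 0.5},
  {"tx": -5, "ty": 0, "tz": 0, "wx": 0, "wy": 0, "wz": 0, "jaw": 0.5},
  {"tx": -4, "ty": 0, "tz": 0, "wx": 0, "wy": 0, "wz": 0, "jaw": 0.5},
])

```text
t: 7.42
tool_pos: [0.4076, -0.2748, 0.2647]
tool_rot: [2.494, 1.896, -0.007]
contact_force: [1.0, 0.6, 0.4]
opening: 0.0426
```

Run:
```python
from h import *
import cv2
im={}
for n in ("scene","top"):
    im[n]=ctrl.get_image(n)[:,:,::-1]; cv2.imwrite(f"pics/{n}5.png",im[n])
plan([.40,-.25,.24],75,5)
f=lambda a,x,y:cv2.resize(a[y:y+60,x:x+60],None,fx=4.4,fy=4.4,interpolation=cv2.INTER_CUBIC)
cv2.imwrite("pics/z5.png",np.hstack([f(im["top"],255,225),f(im["top"],115,185),f(im["scene"],215,160)]))
```

```text
t 7.525 p [ 0.4073 -0.276   0.2646] yaw 74.25 tilt [ 0.0011 -0.0106 -0.9999] open 0.0425 F [ 0.4  0.7 -0.4] q [-0.74 -0.29  1.89 -0.01  1.53 -0.47]
[ 0.47 -0.28  0.49] [ 0.001  0.002 -0.003]
[ 0.47 -0.28  0.49] [ 0.001  0.002 -0.003]
[ 0.47 -0.28  0.49] [ 0.001  0.002 -0.003]
[ 0.47 -0.28  0.49] [ 0.001  0.002 -0.003]
[ 0.47 -0.28  0.49] [ 0.001  0.002 -0.003]
```

View pics/z5.png

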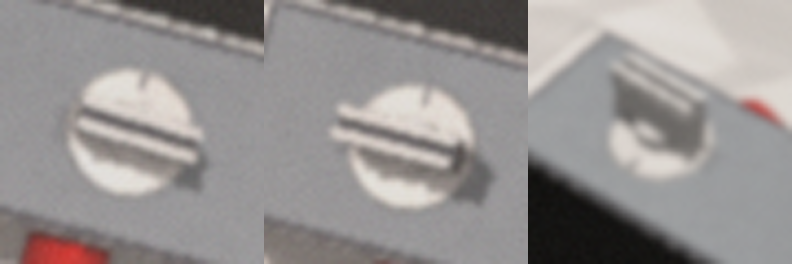

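View pics/top5.png

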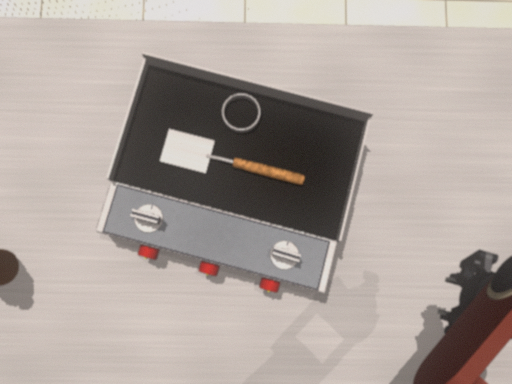

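The open stud's wing (top view, about (286,255)) is now parallel to the fastened one (147,216), and nothing else has moved. One numeric check of its angle and height before I hand in.

Run:
```python
from h import *
import cv2
z=lambda x,y,ox,oy:np.array([ox+x/4.4-.4,oy+y/4.4-.4])
a=bp("top",*z(80,118,255,225),.1345);b=bp("top",*z(200,152,255,225),.1345)
print("wing yaw",np.degrees(np.arctan2(*(a-b)[[1,0]])),"len",np.linalg.norm(a-b))
P=[np.array(ctrl.camera_info(n)["mtx"])@np.c_[ctrl.camera_info(n)["R"],ctrl.camera_info(n)["t"]] for n in("top","scene")]
X=cv2.triangulatePoints(P[0],P[1],z(140,135,255,225),z(130,84,215,160)); print("top centre",(X[:3]/X[3]).ravel())
zz=lambda x,y,ox,oy:np.array([ox+x/6-.42,oy+y/6-.42])
X=cv2.triangulatePoints(P[0],P[1],zz(193,175,255,225),zz(174,106,215,160)); print("before",(X[:3]/X[3]).ravel())
print(ctrl.get_obs()["t"],ctrl.get_obs()["dq"]); ctrl.finish_job()
```

```text
wing yaw 75.01683537489816 len 0.049704570113815336
top centre [ 0.46813139 -0.04943695  0.12781017]
before [ 0.47061518 -0.04935672  0.13434227]
7.525 [ 0.05942955 -0.01634519  0.02178973  0.04063262  0.01890782  0.04040729]
the job is handed in; nothing more can be done
```

The open stud (the right-hand one in the top view) is now fastened, and the job was handed in at 7.5 s with the arm clear of everything.

I gripped the wing and pressed it 13.7 mm to its bottom stop, where the upward force reached 19 N. I then turned it about 88° clockwise while holding it down at roughly 13.5 mm. When I opened the jaws it sprang up, and I backed the arm away.

**Turn:** in the final pictures its wing lies at 75.0°, against 75.2° for the fastened stud's wing and 75.7° for the line between the studs. That puts it at about 1.58 rad, inside the catch.

**Height:** triangulation puts the wing top about 6.5 mm lower than before the turn, where about 5.5 mm is expected in the catch. The absolute heights came out about 6 mm low both before and after (134 mm measured against 140 mm expected before the turn). I attribute that to my rough hand-picked pixels, so only the difference means much.

**Not tested:** I did not try turning the stud back to confirm the catch holds. The other stud was not touched and looks unchanged, and nothing else in the scene had moved.

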